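Set the cam lock of a railway point machine

ROBOT

A 6-joint arm with a two-finger parallel gripper is mounted at the origin on the work surface. World frame = base frame: x ahead of the robot, y to its left, z up, the work surface at z = 0. Lengths are in m, angles in rad, forces in N, time in s.
With the tool pointing down it reaches from about 0.375 to 0.925 m from the base axis. Payload 5.7 kg.
Tool frame: the origin (TCP) lies on the centre line of the jaws, within the pads' length; the fingertips stand 17 mm ahead of it and the grasp point (between the pads) lies 2 mm behind it; z points along the fingers, y is the line along which they close (so a half turn about z gives the same grasp; the last joint's range is limited). The gripper opens to 85 mm and grips with 20 to 120 N. Pads are 22 mm wide; open, the fingers measure 114 mm over their backs; the gripper's body (76 mm by 85 mm) begins 54 mm behind the grasp point. The pads swing forward as they close: fully open they stand 13 mm farther back than shut.
Start: joints at [-1.403, 0.359, 1.51, -0, 1.272, -0.115], TCP at [0.167, -0.576, 0.248] pointing down, gripper open.
Joint ranges: [-2.97, 2.97], [-1.01, 2.36], [0.21, 2.38], [-0.96, 4.11], [0.2, 2.71], [-2.98, 2.98]. Speed limits (rad/s): [2.39, 2.39, 3.14, 3.14, 3.14, 3.14].

INTERFACE

Orientations are given as a unit quaternion [w, x, y, z].
In Python, from plant import r gives the robot as it stands.
- The arm moves only by the shell command python3 -m creep 'ROWS' [FORCE]. ROWS is JSON, a list of rows, each an object of numbers: "jaw": the finger opening in m, from 0 to 0.0854; "x", "y", "z": the shift along the tool's x, y, z in m; "wx", "wy", "wz": the turn, a rotation vector about the tool's x, y, z in rad. A call has 1 to 10 rows; each row shifts and turns the commanded pose from where the row before left it, along the tool's axes as they then stand; what a row does not reach is not made up. A row lasts 1/10 s, in which the tool goes at most 50 mm and 8.59 degrees, less where a joint would pass 70% of its speed; a pose out of reach is approached as far as the arm can. A call with a gripper value outside its range is refused whole. The fingers move at their own pace and stop on an object; FORCE is the grip in N (left out, the last holds). Time passes only in rows, so rows that do not move let the fingers close. It gives the time, the measured TCP pose, the force, the opening and the grip force at its end, in the units of the state.
- r.get_obs(): the state, without advancing time (a new reading comes with each control period).
- r.camera(name): name is "side" or "top" or "wrist"; returns a dict with "frame" (384x512x3 uint8, red, green, blue), "vfov" (degrees; the focal length in pixels is half the picture's height over the tangent of half this angle, whatever the lens; pixels are square), "cx", "cy" (the principal point, pixels), "T" (4x4, takes a point from camera to world coordinates). Camera axes: x right, y up, looking along -z (the intrinsics and any distortion apply to the point x, -y, -z); pixel columns grow to the right and rows downward; lengths in m; the calibration is good to about 2 mm. A picture is of the moment at which its call begins. There is no depth.
- r.close_job(): hands the job in; it is judged then, once.
Trained networks look in the newest picture that a camera, given by its name, has taken for a name from the list of things; names that differ only in an ending like _2 or _b are one class to them, and where a whole thing is asked for, a point or a joint stands for the part that bears it (a point fixed in the world has none). Each returns a list of dicts, best first, with "confidence" (0 to 1); they miss things now and then, are a little off and sometimes report something else, mostly with a low value. They report only what shows in the picture. A call takes as long as a camera call. They do not tell look-alikes from the thing itself.
- r.trace(camera, label): "pixels" (384x512 bool, what is visible of it) and "xy" ([column, row] in pixels, amid what is visible of it).
- r.place_of(camera, label): "xy" ([column, row] in pixels: a listed point, or the origin of a listed thing).
The state is a dict: "clock": time; "joint_pos": joint angles; "dq": joint speeds; "joint_torque": joint torques, N m; "ee_pos": TCP position; "eef_rot": TCP orientation; "wrist_force": force on the tool from outside, world axes, zero at the start; "torque": the same for the moment, N m; "gripper_width": opening from 0.0 (shut) to 1.0 (fully open); "grip_force": force on a finger pad.
Only numpy, scipy, OpenCV 4.12 (cv2) and the standard library are available. Lean on these libraries where they do the work, as an engineer would, in place of code of your own. Each camera call takes 0.05 s, during which the arm holds its last target. There are 200 camera calls.

TASK

On the cam lock assembly with the dark grey base, push the upright crank pin round with the fingertips until the low side of the cam plate squarely faces the nose of the steel slide, and only then push the slide forward by its lug until it is fully home, the lug up against the guide. Do not force the slide while the high part of the cam still blocks it. Only push: nothing is to be lifted or carried, the slide stays lying in its guide, and the loose hardware and tools around stay where they are.

Things in the scene. Friction and masses are not known exactly. Their poses are not given: they have to be found in the camera images.
- lock_base: Dark grey base casting, fixed, 280 x 170 x 16 mm (local x -145 to 135). Origin on the table, z up; +x is the slide's forward direction. Cam axis at local x 65, y 0. Along y = 0 a flat slide bed (x -125 to 5, 56 wide, top 28 mm above the table) with two guide walls (x -50 to 5, from 11.5 to 27.5 mm off the centre line, tops 42 mm above the table).
- cam_axis (a point): Point on the cam's vertical axis, at the top face of the cam plate (46 mm above the table). A small cap of 10 mm radius stands 6 mm above the plate there.
- cam (a joint): Turn of the cam in rad, counter-clockwise from above positive, stops at +-3.6. At 0 the low side looks away from the slide and the crank pin is on the slide's side; at +3.14 or -3.14 (either will do) the low side squarely faces the slide and the pin is on the far side of the axis. Stiff: stays where it is left; about 3 N at the pin turns it.
- crank_pin (a point): Middle of the upright steel crank pin on the cam plate: 12 mm diameter, 40 mm tall (46 to 86 mm above the table), 38 mm from the cam's axis, diametrically opposite the low side. This point is 66 mm above the table.
- cam_low (a point): Middle of the low side on the rim of the steel cam plate, at its top face. The plate lies flat, 30 to 46 mm above the table; its rim is 27 mm from the axis over 60 degrees here, rises on both sides over 25 degrees each to 55 mm, and is round at 55 mm everywhere else.
- slide: Loose steel slide, 0.3 to 0.6 kg, 1.5 mm side play in the guide. Origin at its underside (28 mm above the table) below the lug's middle, +x forward to the cam. Bar 20 wide, 14 high; nose tip at x 91 mm. Lug at the rear end: plate 12 thick, 50 wide, 40 high. Home (lug on the guide walls): origin at local x -56 mm of lock_base. Starts 30 to 44 mm short; the cam's high part stops it 25 mm short.
- bolt: Loose steel bolt standing on its head on the base casting, 24 mm head, 43 mm tall, origin at its underside. Bystander.
- nut: Loose round steel nut lying on the base casting beside the guide, 28 mm diameter, 14 mm high, origin at its underside. Bystander.
- bush: Loose brass bush standing on the base casting, 22 mm diameter, 18 mm high, origin at its underside. Bystander.
- screwdriver: Screwdriver with green handle lying on the table to the left. Bystander.
- wrench: Steel wrench lying on the table to the right. Bystander.
- relay: Grey plug-in relay on a black base, 70 x 50 x 68 mm, on the table to the left. Origin at its underside. Bystander.
- grease_jar: Jar, 60 mm diameter, 60 mm tall, on the table to the right. Origin at its underside. Bystander.
Mind the look-alikes: they are no part of the job. Leave any blue or turquoise look-alike of the slide alone.

How it is judged:
On the way, in this order (a step that is already met when the one before it is completed fails the run):
1. the cam's low side faces the slide (within 20 degrees) while the slide is still back, at least 20 mm short of home ((value of joint cam between 2.7916 and 3.4916 rad or value of joint cam between -3.4916 and -2.7916 rad) and x of slide in the frame of lock_base below -0.076 m), for 0.2 s.
2. the slide is pushed home, its lug within 3 mm of the guide (x of slide in the frame of lock_base above -0.059 m), for 0.2 s.
At the end, for the whole second after the job is handed in: The slide lies flat and at rest in its guide, its lug within 3 mm of the guide walls; the cam's low side faces it within 20 degrees; no loose bystander is more than 20 mm from where it was ((value of joint cam between 2.7916 and 3.4916 rad or value of joint cam between -3.4916 and -2.7916 rad) and x of slide in the frame of lock_base above -0.059 m and z of slide in the frame of lock_base below 0.034 m and angle between slide's own z axis and vertical below 0.1 rad and linear speed of slide below 0.01 m/s and distance of each of bolt, nut, bush, screwdriver, wrench, relay, grease_jar from where it was at the start of the episode below 0.02 m); the robot touches nothing.
It fails at once if the slide is pressed by the fingers with more than 15 N while the cam's low side does not face it (more than 30 degrees off) (not (value of joint cam between 2.6216 and 3.6616 rad or value of joint cam between -3.6616 and -2.6216 rad) and contact force between the fingers and slide above 15 N).
It fails at once if the slide is lifted 15 mm off its bed or tipped by more than 20 degrees (z of slide in the frame of lock_base above 0.043 m or angle between slide's own z axis and vertical above 0.35 rad).
It fails at once if a bystander (loose hardware, tool, relay or jar) is moved by more than 20 mm (distance of any of bolt, nut, bush, screwdriver, wrench, relay, grease_jar from where it was at the start of the episode above 0.02 m).
It also fails if it takes over 54 s, if anything falls off the work surface, if the arm or the gripper's body presses on something with over 40 N, if the wrist force passes 120 N, or if a joint passes its speed limit or range.

## Working session

There is one attempt and no reset: what is moved stays moved. The work goes in short steps, Python scripts to look and compute and a shell command to move; the robot and the scene stay as the last step left them, time stands still between calls to the robot, and variables do not carry over. Pictures are saved under pics/ and viewed, at most 10 in all, crops included, and the job is handed in when it is done.

```bash
ls; mkdir -p pics
cat > h.py <<'E'
import numpy as np, cv2
from plant import r
def ray(c,xy):
    f=192/np.tan(np.radians(c["vfov"])/2); T=np.array(c["T"])
    d=np.array([(xy[0]-c["cx"])/f,-(xy[1]-c["cy"])/f,-1.])
    return T[:3,3],T[:3,:3]@d
def atz(c,xy,z):
    o,d=ray(c,xy); return o+d*(z-o[2])/d[2]
def pix(c,p):
    f=192/np.tan(np.radians(c["vfov"])/2); T=np.array(c["T"]); q=T[:3,:3].T@(np.array(p)-T[:3,3])
    return c["cx"]+f*q[0]/-q[2], c["cy"]-f*q[1]/-q[2]
def tri(a,b):
    (o1,d1),(o2,d2)=a,b
    s=np.linalg.lstsq(np.c_[d1,-d2],o2-o1,rcond=None)[0]
    p,q=o1+s[0]*d1,o2+s[1]*d2
    return (p+q)/2,np.linalg.norm(p-q)
E
python3 - <<'E'
from h import *
Z=dict(lock_base=0,cam_axis=.046,crank_pin=.066,cam_low=.046,slide=.028,bolt=.016,nut=.016,bush=.016,screwdriver=0,wrench=0,relay=0,grease_jar=0)
ims=[];C={}
for n in("top","side"):
    C[n]=r.camera(n); ims.append(C[n]["frame"])
    print(n,{k:v for k,v in C[n].items() if k not in("frame",)})
    for k,z in Z.items():
        print(k,[(np.round(d["xy"]).tolist(),round(d["confidence"],2),atz(C[n],d["xy"],z).round(3)[:2].tolist()) for d in r.place_of(n,k)][:3])
for n,i in zip(("top","side"),ims): cv2.imwrite(f"pics/{n}0.png",cv2.resize(i[:,:,::-1],(800,600),interpolation=cv2.INTER_CUBIC))
print(r.get_obs())
E
```

```text
pics
top {'vfov': 52.302350697437895, 'cx': 253.8720999801956, 'cy': 188.91102024091617, 'T': array([[-0.01301143,  0.99753954, -0.06888805,  0.43657918],
       [-0.99970281, -0.01155737,  0.02146422,  0.01351159],
       [ 0.02061524,  0.06914685,  0.99739347,  1.30153752],
       [ 0.        ,  0.        ,  0.        ,  1.        ]])}
lock_base [([144.0, 219.0], 0.58, [0.43, 0.35]), ([230.0, 144.0], 0.43, [0.679, 0.063])]
cam_axis [([230.0, 144.0], 0.57, [0.669, 0.062])]
crank_pin [([236.0, 155.0], 0.93, [0.632, 0.042])]
cam_low [([224.0, 140.0], 0.79, [0.683, 0.081])]
slide [([230.0, 252.0], 0.67, [0.322, 0.067]), ([286.0, 179.0], 0.65, [0.557, -0.12]), ([226.0, 197.0], 0.64, [0.499, 0.076])]
bolt []
nut [([247.0, 176.0], 0.41, [0.569, 0.009])]
bush [([148.0, 224.0], 0.39, [0.415, 0.333]), ([247.0, 198.0], 0.35, [0.495, 0.01]), ([212.0, 198.0], 0.19, [0.497, 0.125])]
screwdriver []
wrench [([354.0, 212.0], 0.53, [0.446, -0.348])]
relay [([147.0, 152.0], 0.92, [0.655, 0.34])]
grease_jar [([345.0, 150.0], 0.8, [0.654, -0.324])]
side {'vfov': 47.54191079696409, 'cx': 257.98065542987
[... 1105 characters left out ...]
clock': 1.3, 'joint_pos': array([-1.40310363e+00,  3.58791826e-01,  1.51039744e+00, -9.48420219e-06,
        1.27250173e+00, -1.15109949e-01]), 'dq': array([-0.00045482,  0.00210801, -0.001292  , -0.00066098,  0.0001304 ,
        0.0014405 ]), 'joint_torque': array([-1.02325706e-03, -5.27594304e+01, -2.79043436e+01, -1.20419695e-04,
        1.93673324e-03,  2.19182773e-06]), 'ee_pos': array([ 0.16740789, -0.57614304,  0.24827263]), 'eef_rot': array([-4.90348971e-05,  9.90019281e-01,  1.40931969e-01, -5.82367598e-06]), 'wrist_force': array([ 0.18664908,  0.13154711, -1.3619941 ]), 'torque': array([-0.05090421, -0.04318481,  0.00680682]), 'grip_force': 0.0, 'gripper_width': 0.9987835401163665}
```

View pictures.

View pics/top0.png

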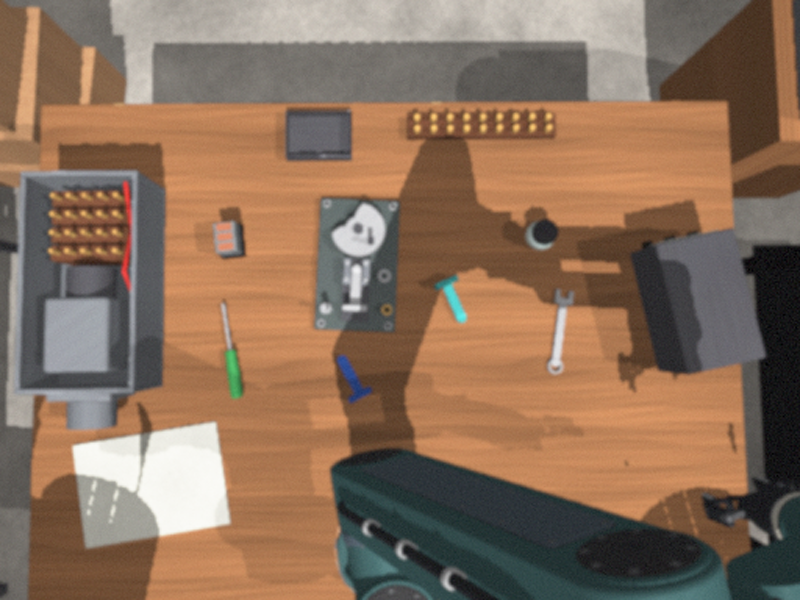

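View pics/side0.png

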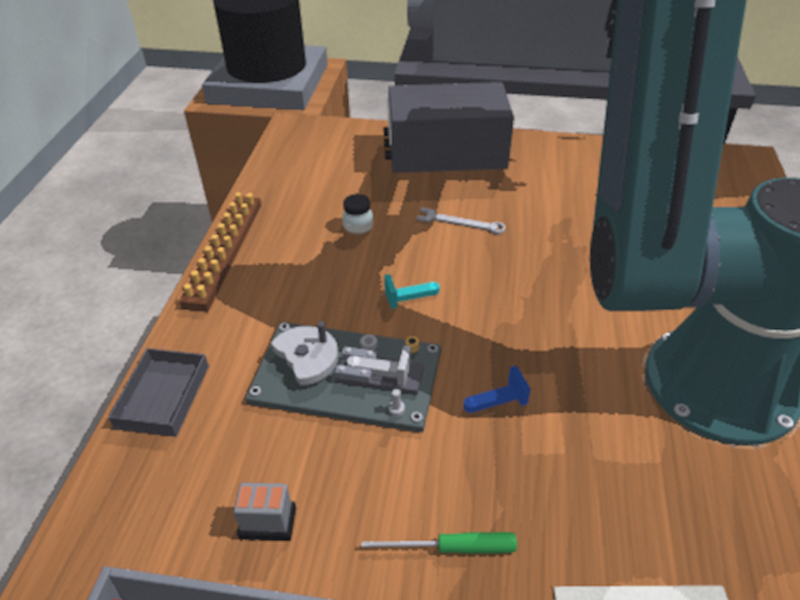

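Both views show one dark-grey lock, with the steel slide in its guide. In the 800x600 top view the steel lug is at (352,307), the cam cap at (357,230), the pin at (370,235), and the low side at the upper left (345,215).

Candidates for the slide (top view): steel (352,295), blue (353,378) and turquoise (452,298). I choose the steel one. I'll now move over the lock for a close wrist view.

```bash
R='{"x":0.032,"y":-0.03,"z":-0.003}'; python3 -m creep '[{"x":0.032,"y":-0.03,"z":-0.003},{"x":0.032,"y":-0.03,"z":-0.003},{"x":0.032,"y":-0.03,"z":-0.003},{"x":0.032,"y":-0.03,"z":-0.003},{"x":0.032,"y":-0.03,"z":-0.003},{"x":0.032,"y":-0.03,"z":-0.003},{"x":0.032,"y":-0.03,"z":-0.003},{"x":0.032,"y":-0.03,"z":-0.003}]'
python3 -m creep '[{"x":0.032,"y":-0.03,"z":-0.003},{"x":0.032,"y":-0.03,"z":-0.003},{"x":0.032,"y":-0.03,"z":-0.003},{"x":0.032,"y":-0.03,"z":-0.003},{"x":0.032,"y":-0.03,"z":-0.003},{"x":0.032,"y":-0.03,"z":-0.003},{"x":0.032,"y":-0.03,"z":-0.003},{"x":0.032,"y":-0.03,"z":-0.003},{"jaw":0.028}]'
python3 - <<'E'
from h import *
c=r.camera("wrist"); print(c["T"],c["vfov"],c["cx"],c["cy"])
for k,z in dict(lock_base=0,cam_axis=.046,crank_pin=.066,cam_low=.046,slide=.028).items():
    print(k,[(np.round(d["xy"]).tolist(),round(d["confidence"],2),atz(c,d["xy"],z).round(3)[:2].tolist()) for d in r.place_of("wrist",k)][:3])
cv2.imwrite("pics/w1.png",cv2.resize(c["frame"][:,:,::-1],(800,600),interpolation=cv2.INTER_CUBIC))
E
```

```text
[[ 2.77607337e-01  9.20093414e-01  2.76337251e-01  2.36768908e-01]
 [-9.60694564e-01  2.65771037e-01  8.01979408e-02 -5.55896712e-01]
 [ 3.47159317e-04 -2.87739231e-01  9.57708731e-01  3.74622093e-01]
 [ 0.00000000e+00  0.00000000e+00  0.00000000e+00  1.00000000e+00]] 68.91513295585172 255.33380855597704 185.92331319639754
lock_base []
cam_axis []
crank_pin []
cam_low []
slide []$[0]: bad value
$[0]: bad value
```

View pics/w1.png

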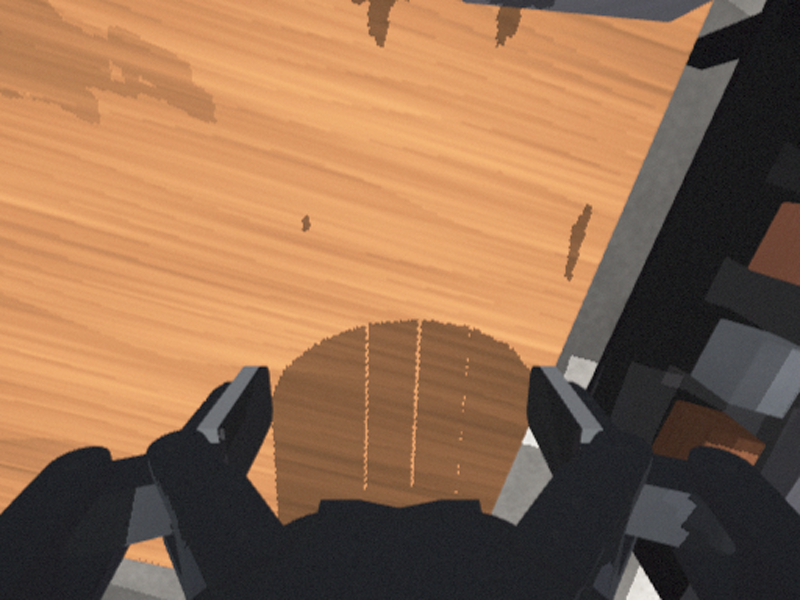

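The wrist picture only shows table and the fingers, because the move was refused. I'll write the rows with all keys.

```bash
python3 -m creep '[{"jaw":0.085,"x":0.032,"y":-0.03,"z":-0.003,"wx":0,"wy":0,"wz":0},{"jaw":0.085,"x":0.032,"y":-0.03,"z":-0.003,"wx":0,"wy":0,"wz":0},{"jaw":0.085,"x":0.032,"y":-0.03,"z":-0.003,"wx":0,"wy":0,"wz":0},{"jaw":0.085,"x":0.032,"y":-0.03,"z":-0.003,"wx":0,"wy":0,"wz":0},{"jaw":0.085,"x":0.032,"y":-0.03,"z":-0.003,"wx":0,"wy":0,"wz":0},{"jaw":0.085,"x":0.032,"y":-0.03,"z":-0.003,"wx":0,"wy":0,"wz":0},{"jaw":0.085,"x":0.032,"y":-0.03,"z":-0.003,"wx":0,"wy":0,"wz":0},{"jaw":0.085,"x":0.032,"y":-0.03,"z":-0.003,"wx":0,"wy":0,"wz":0}]'
```

```text
clock: 2.4
ee_pos: [0.3469, -0.2727, 0.2727]
eef_rot: [0.0, 0.99, 0.141, 0.0]
wrist_force: [0.5, 0.0, 0.1]
gripper_width: 0.995
grip_force: 0.0
```

```bash
python3 -m creep '[{"jaw":0.028,"x":0.034,"y":-0.032,"z":-0.003,"wx":0,"wy":0,"wz":0},{"jaw":0.028,"x":0.034,"y":-0.032,"z":-0.003,"wx":0,"wy":0,"wz":0},{"jaw":0.028,"x":0.034,"y":-0.032,"z":-0.003,"wx":0,"wy":0,"wz":0},{"jaw":0.028,"x":0.034,"y":-0.032,"z":-0.003,"wx":0,"wy":0,"wz":0},{"jaw":0.028,"x":0.034,"y":-0.032,"z":-0.003,"wx":0,"wy":0,"wz":0},{"jaw":0.028,"x":0.034,"y":-0.032,"z":-0.003,"wx":0,"wy":0,"wz":0},{"jaw":0.028,"x":0.034,"y":-0.032,"z":-0.003,"wx":0,"wy":0,"wz":0},{"jaw":0.028,"x":0.034,"y":-0.032,"z":-0.003,"wx":0,"wy":0,"wz":0},{"jaw":0.028,"x":0,"y":0,"z":0,"wx":0,"wy":0,"wz":0}]'
python3 - <<'E'
from h import *
c=r.camera("wrist")
for k,z in dict(lock_base=0,cam_axis=.046,crank_pin=.066,cam_low=.046,slide=.028).items():
    print(k,[(np.round(d["xy"]).tolist(),round(d["confidence"],2),atz(c,d["xy"],z).round(3)[:2].tolist()) for d in r.place_of("wrist",k)][:3])
np.savez("w2",**c)
cv2.imwrite("pics/w2.png",cv2.resize(c["frame"][:,:,::-1],(800,600),interpolation=cv2.INTER_CUBIC))
E
```

```text
clock: 3.3
ee_pos: [0.5389, 0.052, 0.2968]
eef_rot: [-0.001, 0.99, 0.143, 0.002]
wrist_force: [0.2, -0.2, -1.3]
gripper_width: 0.328
grip_force: 0.0
lock_base [([256.0, 113.0], 0.91, [0.594, 0.067]), ([271.0, 58.0], 0.68, [0.671, 0.068])]
cam_axis [([274.0, 61.0], 0.66, [0.662, 0.065])]
crank_pin [([291.0, 88.0], 0.91, [0.636, 0.036]), ([277.0, 189.0], 0.3, [0.51, 0.014])]
cam_low [([266.0, 42.0], 0.9, [0.679, 0.081])]
slide [([362.0, 176.0], 0.96, [0.553, -0.105]), ([234.0, 180.0], 0.8, [0.495, 0.073])]
```

View pics/w2.png

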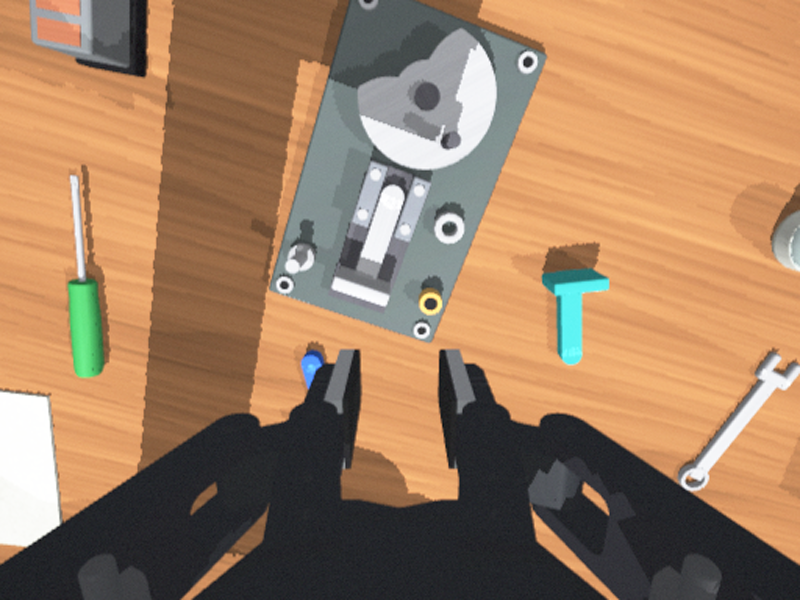

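The wrist view is clear. Cam cap is at (426,95), pin top at (450,140), the low side up-left at (410,60), and the steel lug at (360,290). The blue and turquoise look-alikes are well aside. Next I compute pin, axis and base yaw.

Run:
```python
from h import *
c=dict(np.load("w2.npz")); A=lambda x,y,z: atz(c,(x*.64,y*.64),z)[:2]
ax=A(426,95,.052); print("axis",ax,"pin top",A(450,140,.086))
for a,b in(((545,55),(432,342)),((350,0),(272,290))):
    p,q=A(*a,.016),A(*b,.016); print("yaw",np.arctan2(*(p-q)[::-1]),p,q)
print("lug top corners",A(337,278,.068),A(389,292,.068),A(332,291,.068),A(386,306,.068),"nose",A(394,188,.042))
print("bolt top",A(300,250,.059),"bush",A(430,300,.034))
# pin triangulated wrist+side (place_of point), axis too
s=r.camera("side")
for k,w in(("crank_pin",(291,88)),("cam_axis",(274,61))):
    d=r.place_of("side",k)[0]; print(k,tri(ray(c,w),ray(s,d["xy"])),d["xy"])
```

```text
axis [0.66105264 0.06630293] pin top [0.63222462 0.04098419]
yaw -0.04414545492735524 [ 0.72381469 -0.02072704] [ 0.44925599 -0.00859864]
yaw -0.04216092487903923 [0.71662775 0.14618601] [0.45739495 0.15712198]
lug top corners [0.5023639  0.09598567] [0.50289929 0.05063822] [0.49009178 0.09727755] [0.49013111 0.04964741] nose [0.58524778 0.07046827]
bolt top [0.51464591 0.13260167] bush [0.49619327 0.00962419]
crank_pin (array([0.63709756, 0.03812735, 0.07983898]), np.float64(0.0036842559467927753)) [203.3, 207.6]
cam_axis (array([0.66831708, 0.06598216, 0.04574294]), np.float64(0.012452509916262993)) [187.8, 223.9]
```

```bash
python3 -m creep '[{"jaw":0.034,"x":0.044,"y":0.019,"z":0.01,"wx":0,"wy":0,"wz":0},{"jaw":0.034,"x":0.044,"y":0.019,"z":0.02,"wx":0,"wy":0,"wz":0},{"jaw":0.034,"x":0,"y":0,"z":0.035,"wx":0,"wy":0,"wz":-0.14},{"jaw":0.034,"x":0,"y":0,"z":0.04,"wx":0,"wy":0,"wz":-0.14},{"jaw":0.034,"x":0,"y":0,"z":0.04,"wx":0,"wy":0,"wz":-0.14},{"jaw":0.034,"x":0,"y":0,"z":0.03,"wx":0,"wy":0,"wz":0},{"jaw":0.034,"x":0,"y":0,"z":0,"wx":0,"wy":0,"wz":0},{"jaw":0.034,"x":0,"y":0,"z":0,"wx":0,"wy":0,"wz":0}]'
python3 - <<'E'
from h import *
c=r.camera("wrist");o=r.get_obs();print(o["ee_pos"],2*np.arctan2(o["eef_rot"][2],o["eef_rot"][1]))
for k,z in dict(cam_axis=.046,crank_pin=.066,cam_low=.046).items():
    print(k,[(np.round(d["xy"]).tolist(),round(d["confidence"],2),atz(c,d["xy"],z).round(4)[:2].tolist()) for d in r.place_of("wrist",k)][:2])
np.savez("w3",**c)
cv2.imwrite("pics/w3.png",cv2.resize(c["frame"][:,:,::-1],(800,600),interpolation=cv2.INTER_CUBIC))
E
```

```text
clock: 4.55
ee_pos: [0.6293, 0.0353, 0.1223]
eef_rot: [-0.0, 0.939, 0.344, -0.0]
wrist_force: [-0.4, -0.2, 1.6]
gripper_width: 0.4
grip_force: 0.0
[0.63045754 0.03535591 0.12358734] 0.7018367442839772
cam_axis [([250.0, 141.0], 0.81, [0.6611, 0.0681])]
crank_pin [([255.0, 216.0], 0.77, [0.625, 0.0326])]
cam_low [([248.0, 106.0], 0.95, [0.6789, 0.0846])]
```

View pics/w3.png

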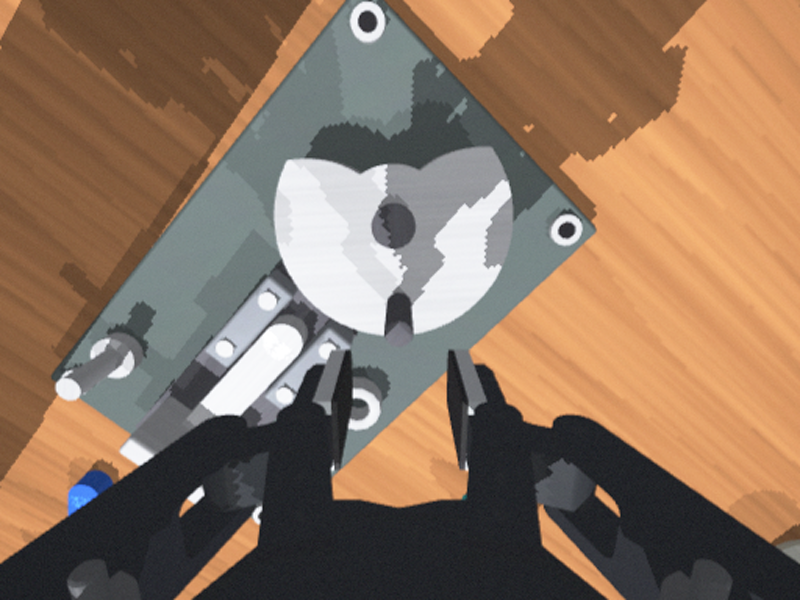

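The view shows the cam symmetric about the tool x axis: low side (392,170), cap (394,226), pin base (398,297) to top (400,335). The pin is in the gap between the fingers.

Run:
```python
from h import *
c=dict(np.load("w3.npz")); A=lambda x,y,z: atz(c,(x*.64,y*.64),z)[:2]
ax=A(394,226,.052)
for n,p in (("pintop",A(400,333,.086)),("pinbase",A(398,297,.046)),("plate-back",A(398,335,.046))): print(n,p,p-ax,np.hypot(*(p-ax)),np.degrees(np.arctan2(*(p-ax)[::-1]))%360)
print(ax)
```

```text
pintop [0.63356452 0.03911228] [-0.0272273  -0.02638702] 0.03791570510219893 224.10209131255564
pinbase [0.63485123 0.04133393] [-0.0259406  -0.02416537] 0.035452495914676106 222.9708859306903
plate-back [0.61961684 0.02851485] [-0.04117498 -0.03698445] 0.055346440050721236 221.9310148238335
[0.66079182 0.0654993 ]
```

```bash
python3 -m creep '[{"jaw":0.034,"x":0.005,"y":-0.002,"z":0,"wx":0,"wy":0,"wz":-0.04},{"jaw":0.034,"x":0,"y":0,"z":0.02,"wx":0,"wy":0,"wz":0},{"jaw":0.034,"x":0,"y":0,"z":0.02,"wx":0,"wy":0,"wz":0},{"jaw":0.034,"x":0,"y":0,"z":0.011,"wx":0,"wy":0,"wz":0},{"jaw":0.024,"x":0,"y":0,"z":0,"wx":0,"wy":0,"wz":0},{"jaw":0.024,"x":0,"y":0,"z":0,"wx":0,"wy":0,"wz":0},{"jaw":0.024,"x":0,"y":0,"z":0,"wx":0,"wy":0,"wz":0}]'
```

```text
clock: 5.45
ee_pos: [0.6328, 0.0405, 0.0723]
eef_rot: [0.0, 0.932, 0.363, 0.001]
wrist_force: [-0.0, -0.7, 0.2]
gripper_width: 0.283
grip_force: 0.0
```

```bash
python3 -m creep '[{"jaw":0.024,"x":0.0003,"y":0.0049,"z":0,"wx":0,"wy":0,"wz":-0.13},{"jaw":0.024,"x":0.0003,"y":0.0049,"z":0,"wx":0,"wy":0,"wz":-0.13},{"jaw":0.024,"x":0.0003,"y":0.0049,"z":0,"wx":0,"wy":0,"wz":-0.13},{"jaw":0.024,"x":0.0003,"y":0.0049,"z":0,"wx":0,"wy":0,"wz":-0.13},{"jaw":0.024,"x":0.0003,"y":0.0049,"z":0,"wx":0,"wy":0,"wz":-0.13},{"jaw":0.024,"x":0.0003,"y":0.0049,"z":0,"wx":0,"wy":0,"wz":-0.13}]'
python3 -c "
from h import *
o=r.get_obs();p=o['ee_pos'][:2]-[.661,.0655];print(np.hypot(*p),np.degrees(np.arctan2(p[1],p[0]))%360,np.degrees(2*np.arctan2(o['eef_rot'][2],o['eef_rot'][1])),o['wrist_force'])"
```

```text
clock: 6.05
ee_pos: [0.657, 0.0285, 0.072]
eef_rot: [-0.001, 0.722, 0.692, -0.0]
wrist_force: [-4.4, 0.8, 4.5]
gripper_width: 0.278
grip_force: 2.0
0.03725369285684339 263.7897009603765 87.55773838560464 [-4.4098725   0.75997983  4.46814459]
```

```bash
python3 -m creep '[{"jaw":0.024,"x":0.0003,"y":0.0049,"z":0,"wx":0,"wy":0,"wz":-0.13},{"jaw":0.024,"x":0.0003,"y":0.0049,"z":0,"wx":0,"wy":0,"wz":-0.13},{"jaw":0.024,"x":0.0003,"y":0.0049,"z":0,"wx":0,"wy":0,"wz":-0.13},{"jaw":0.024,"x":0.0003,"y":0.0049,"z":0,"wx":0,"wy":0,"wz":-0.13},{"jaw":0.024,"x":0.0003,"y":0.0049,"z":0,"wx":0,"wy":0,"wz":-0.13},{"jaw":0.024,"x":0.0003,"y":0.0049,"z":0,"wx":0,"wy":0,"wz":-0.13},{"jaw":0.024,"x":0.0003,"y":0.0049,"z":0,"wx":0,"wy":0,"wz":-0.13},{"jaw":0.024,"x":0.0003,"y":0.0049,"z":0,"wx":0,"wy":0,"wz":-0.13},{"jaw":0.024,"x":0.0003,"y":0.0049,"z":0,"wx":0,"wy":0,"wz":-0.13},{"jaw":0.024,"x":0.0003,"y":0.0049,"z":0,"wx":0,"wy":0,"wz":-0.13}]'
python3 - <<'E'
from h import *
o=r.get_obs();p=o['ee_pos'][:2]-[.661,.0655];print(np.hypot(*p),np.degrees(np.arctan2(p[1],p[0]))%360,np.degrees(2*np.arctan2(o['eef_rot'][2],o['eef_rot'][1])),o['wrist_force'])
c=r.camera("wrist");cv2.imwrite("pics/w4.png",cv2.resize(c["frame"][:,:,::-1],(800,600),interpolation=cv2.INTER_CUBIC))
E
```

```text
clock: 7.05
ee_pos: [0.6968, 0.0521, 0.0722]
eef_rot: [0.001, 0.156, 0.988, -0.001]
wrist_force: [1.3, -6.5, -1.7]
gripper_width: 0.281
grip_force: 2.8
0.03824308372483229 339.560850405357 162.05199504226806 [ 1.32496352 -6.51810513 -1.7028689 ]
```

View pics/w4.png

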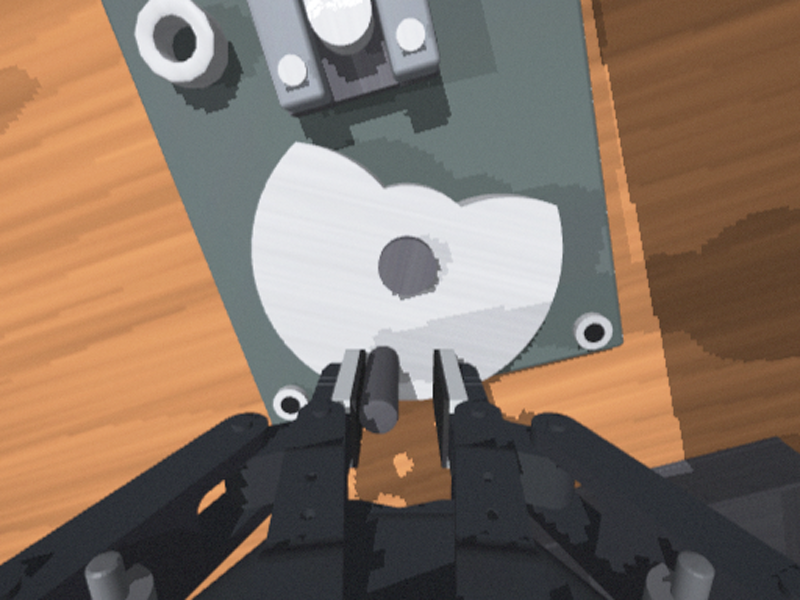

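The pin (383,390) rides on the trailing pad, and the cam's low side nearly faces the slide nose (about 25° to go). I'll finish the turn.

```bash
python3 -m creep '[{"jaw":0.024,"x":0.0003,"y":0.0049,"z":0,"wx":0,"wy":0,"wz":-0.13},{"jaw":0.024,"x":0.0003,"y":0.0049,"z":0,"wx":0,"wy":0,"wz":-0.13},{"jaw":0.024,"x":0.0003,"y":0.0049,"z":0,"wx":0,"wy":0,"wz":-0.13},{"jaw":0.024,"x":0,"y":0.0015,"z":0,"wx":0,"wy":0,"wz":-0.04},{"jaw":0.024,"x":0,"y":0,"z":0,"wx":0,"wy":0,"wz":0},{"jaw":0.024,"x":0,"y":0,"z":0,"wx":0,"wy":0,"wz":0}]'
python3 - <<'E'
from h import *
o=r.get_obs();p=o['ee_pos'][:2]-[.661,.0655];print(np.hypot(*p),np.degrees(np.arctan2(p[1],p[0])),np.degrees(2*np.arctan2(o['eef_rot'][2],o['eef_rot'][1])),o['wrist_force'])
c=r.camera("wrist");cv2.imwrite("pics/w5.png",cv2.resize(c["frame"][:,:,::-1],(800,600),interpolation=cv2.INTER_CUBIC));np.savez("w5",**c)
E
```

```text
clock: 7.7
ee_pos: [0.6992, 0.0693, 0.0723]
eef_rot: [0.002, -0.055, 0.999, -0.0]
wrist_force: [3.5, -4.0, 0.6]
gripper_width: 0.279
grip_force: 2.1
0.03835593155380434 5.749157946549739 186.26853648725506 [ 3.47746609 -4.01569666  0.5778797 ]
```

View pics/w5.png

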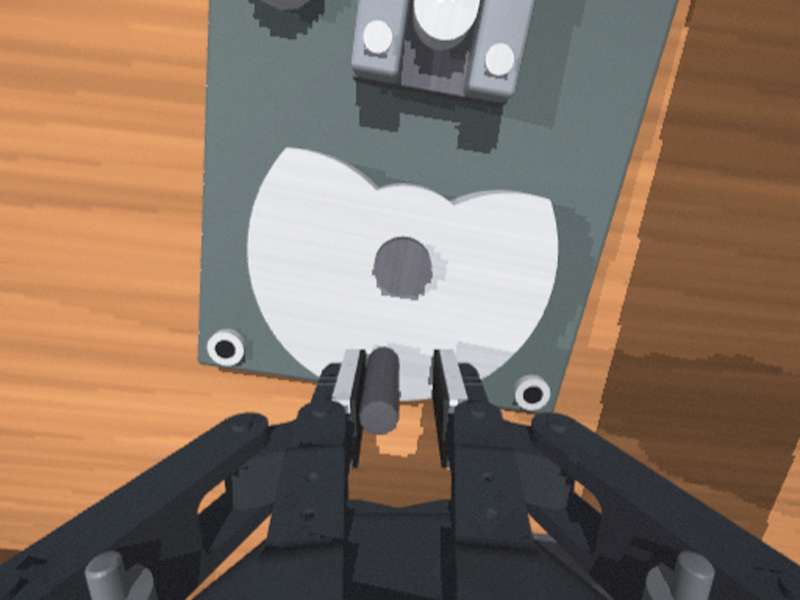

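Low side (417,187), cap (403,267) and guide line up within about 1-2°. I'll back off the pin, lift clear, and go behind the lug with the fingers shut.

```bash
python3 -m creep '[{"jaw":0.024,"x":0,"y":-0.003,"z":0,"wx":0,"wy":0,"wz":0},{"jaw":0.024,"x":0,"y":0,"z":-0.04,"wx":0,"wy":0,"wz":0},{"jaw":0.024,"x":0,"y":0,"z":-0.04,"wx":0,"wy":0,"wz":0.149},{"jaw":0,"x":0.04,"y":0,"z":0,"wx":0,"wy":0,"wz":0},{"jaw":0,"x":0.04,"y":-0.001,"z":0,"wx":0,"wy":0,"wz":0},{"jaw":0,"x":0.04,"y":-0.001,"z":0,"wx":0,"wy":0,"wz":0},{"jaw":0,"x":0.04,"y":-0.001,"z":0,"wx":0,"wy":0,"wz":0},{"jaw":0,"x":0.04,"y":-0.001,"z":0,"wx":0,"wy":0,"wz":0},{"jaw":0,"x":0.04,"y":0,"z":0,"wx":0,"wy":0,"wz":0},{"jaw":0,"x":0,"y":0,"z":0,"wx":0,"wy":0,"wz":0}]'
python3 - <<'E'
from h import *
o=r.get_obs();print(o["ee_pos"],np.degrees(2*np.arctan2(o['eef_rot'][2],o['eef_rot'][1])),o["gripper_width"])
A=r.camera("top")
for n,ks in(("top",("cam_axis","crank_pin","cam_low")),):
  for k in ks:
    print(k,[(np.round(d["xy"]).tolist(),atz(A,d["xy"],.066 if k=="crank_pin" else .046).round(4)) for d in r.place_of(n,k)][:1])
s=r.camera("side")["frame"][150:300,130:330];cv2.imwrite("pics/s6.png",cv2.resize(s[:,:,::-1],(800,600),interpolation=cv2.INTER_CUBIC))
E
```

```text
clock: 8.75
ee_pos: [0.449, 0.0727, 0.1501]
eef_rot: [-0.005, 0.019, 1.0, 0.0]
wrist_force: [-0.2, -1.4, -0.4]
gripper_width: 0.001
grip_force: 0.0
[0.44900351 0.07273955 0.15008065] 177.78934978379047 0.0010387621551316657
cam_axis [([229.0, 147.0], array([0.6596, 0.0653, 0.046 ]))]
crank_pin [([231.0, 133.0], array([0.7015, 0.0583, 0.066 ]))]
cam_low [([228.0, 155.0], array([0.6352, 0.0674, 0.046 ]))]
```

View pics/s6.png

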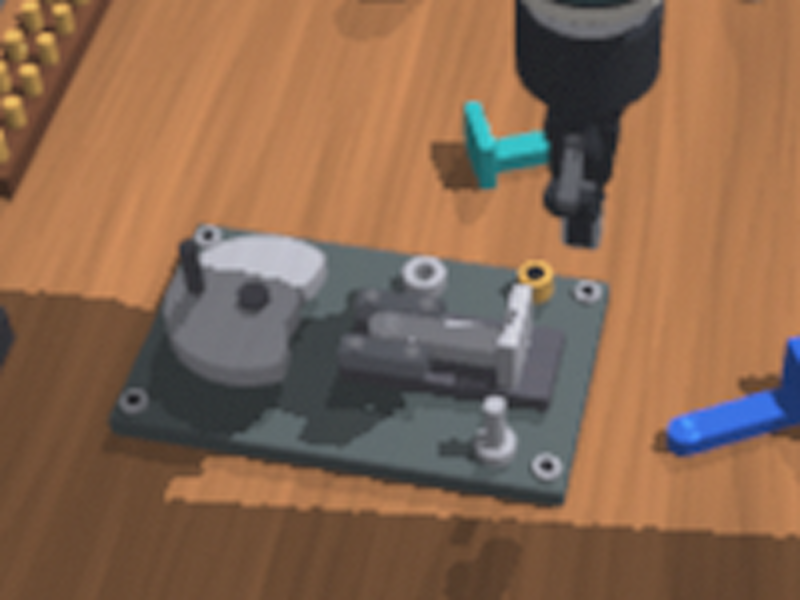

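The side crop shows the pin (190,265) on the far side, the low side facing the slide nose, the lug at (515,335) and the gripper clear behind it. I'll lower now and then push.

```bash
python3 -m creep '[{"jaw":0,"x":0,"y":0.002,"z":0.03,"wx":0,"wy":0,"wz":0},{"jaw":0,"x":0,"y":0,"z":0.035,"wx":0,"wy":0,"wz":0},{"jaw":0,"x":0,"y":0,"z":0.03,"wx":0,"wy":0,"wz":0},{"jaw":0,"x":-0.01,"y":0,"z":0,"wx":0,"wy":0,"wz":0},{"jaw":0,"x":-0.01,"y":0,"z":0,"wx":0,"wy":0,"wz":0},{"jaw":0,"x":-0.006,"y":0,"z":0,"wx":0,"wy":0,"wz":0},{"jaw":0,"x":-0.006,"y":0,"z":0,"wx":0,"wy":0,"wz":0},{"jaw":0,"x":-0.004,"y":0,"z":0,"wx":0,"wy":0,"wz":0}]'
```

```text
clock: 9.8
ee_pos: [0.4942, 0.0728, 0.0571]
eef_rot: [-0.0, 0.019, 1.0, 0.0]
wrist_force: [-5.3, 0.5, 3.8]
gripper_width: -0.002
grip_force: 2.4
```

```bash
python3 -m creep '[{"jaw":0,"x":-0.004,"y":0,"z":0,"wx":0,"wy":0,"wz":0},{"jaw":0,"x":-0.004,"y":0,"z":0,"wx":0,"wy":0,"wz":0},{"jaw":0,"x":-0.004,"y":0,"z":0,"wx":0,"wy":0,"wz":0},{"jaw":0,"x":-0.004,"y":0,"z":0,"wx":0,"wy":0,"wz":0},{"jaw":0,"x":-0.004,"y":0,"z":0,"wx":0,"wy":0,"wz":0},{"jaw":0,"x":-0.004,"y":0,"z":0,"wx":0,"wy":0,"wz":0}]'
```

```text
clock: 10.4
ee_pos: [0.5181, 0.0719, 0.0561]
eef_rot: [-0.0, 0.019, 1.0, 0.0]
wrist_force: [-4.8, -1.1, 3.8]
gripper_width: -0.003
grip_force: 2.5
```

```bash
python3 -m creep '[{"jaw":0,"x":-0.002,"y":0,"z":0,"wx":0,"wy":0,"wz":0},{"jaw":0,"x":-0.002,"y":0,"z":0,"wx":0,"wy":0,"wz":0},{"jaw":0,"x":-0.001,"y":0,"z":0,"wx":0,"wy":0,"wz":0}]'
```

```text
clock: 10.7
ee_pos: [0.5229, 0.0717, 0.056]
eef_rot: [-0.0, 0.019, 1.0, 0.0]
wrist_force: [-4.0, 0.2, 3.3]
gripper_width: 0.0
grip_force: 2.0
```

```bash
python3 -m creep '[{"jaw":0,"x":-0.001,"y":0,"z":0,"wx":0,"wy":0,"wz":0},{"jaw":0,"x":-0.001,"y":0,"z":0,"wx":0,"wy":0,"wz":0}]'; python3 -m creep '[{"jaw":0,"x":-0.001,"y":0,"z":0,"wx":0,"wy":0,"wz":0}]';  python3 -m creep '[{"jaw":0,"x":-0.001,"y":0,"z":0,"wx":0,"wy":0,"wz":0}]'
```

```text
clock: 10.9
ee_pos: [0.5233, 0.0716, 0.0559]
eef_rot: [-0.001, 0.019, 1.0, 0.0]
wrist_force: [-7.7, 0.5, 6.9]
gripper_width: 0.003
grip_force: 4.3
clock: 11.0
ee_pos: [0.5233, 0.0717, 0.0558]
eef_rot: [-0.002, 0.019, 1.0, 0.0]
wrist_force: [-10.2, 0.5, 8.4]
gripper_width: -0.002
grip_force: 5.1
clock: 11.1
ee_pos: [0.5234, 0.0717, 0.0557]
eef_rot: [-0.003, 0.019, 1.0, 0.0]
wrist_force: [-12.3, 1.1, 9.1]
gripper_width: 0.004
grip_force: 6.0
```

It stopped exactly where home was predicted (0.523). I'll hold briefly, back off, lift and look.

```bash
python3 -m creep '[{"jaw":0,"x":0,"y":0,"z":0,"wx":0,"wy":0,"wz":0},{"jaw":0,"x":0,"y":0,"z":0,"wx":0,"wy":0,"wz":0},{"jaw":0,"x":0,"y":0,"z":0,"wx":0,"wy":0,"wz":0},{"jaw":0,"x":0.006,"y":0,"z":0,"wx":0,"wy":0,"wz":0},{"jaw":0,"x":0.02,"y":0,"z":0,"wx":0,"wy":0,"wz":0},{"jaw":0,"x":0.02,"y":0,"z":0,"wx":0,"wy":0,"wz":0},{"jaw":0,"x":0,"y":0,"z":-0.04,"wx":0,"wy":0,"wz":0},{"jaw":0,"x":0,"y":0,"z":-0.05,"wx":0,"wy":0,"wz":0},{"jaw":0,"x":0,"y":0,"z":-0.04,"wx":0,"wy":0,"wz":0},{"jaw":0,"x":0,"y":0,"z":0,"wx":0,"wy":0,"wz":0}]'
python3 - <<'E'
from h import *
s=r.camera("side")["frame"][150:300,130:330];cv2.imwrite("pics/s7.png",cv2.resize(s[:,:,::-1],(800,600),interpolation=cv2.INTER_CUBIC))
E
```

```text
clock: 12.1
ee_pos: [0.4866, 0.0733, 0.192]
eef_rot: [0.007, 0.019, 1.0, 0.0]
wrist_force: [1.6, 0.6, -0.4]
gripper_width: -0.001
grip_force: 0.0
```

View pics/s7.png

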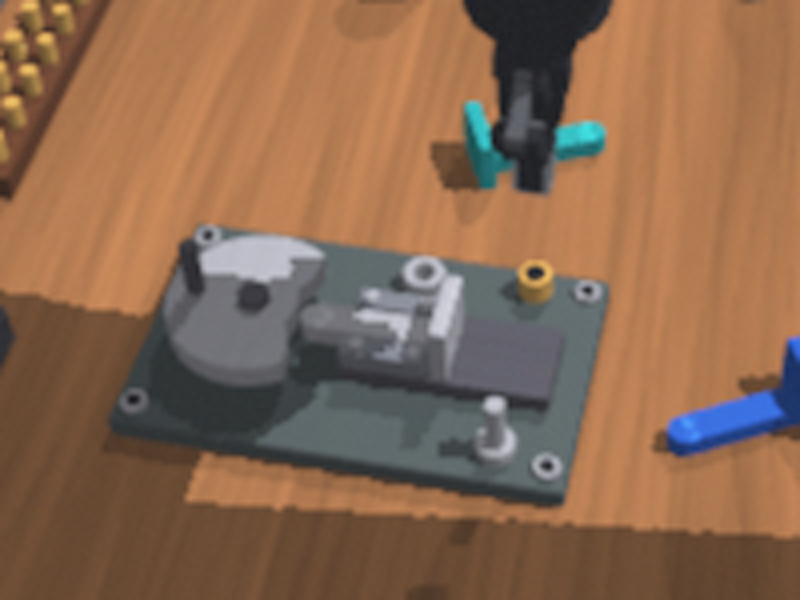

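The lug (443,330) is up against the guide, the nose sits in the cam's low side (305,320), the bystanders are unmoved and the robot is clear.

```bash
python3 -c "
from plant import r
print(r.close_job())"
```

```text
the job is handed in; nothing more can be done
None
```

The job is handed in, though no verdict came back: the cam's low side was turned to face the slide, the slide was then pushed home against the guide, and the final side view shows the loose hardware on the base unmoved.

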